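# Hold the cleaned sight prism in the transmission meter's beam

## Task

The glass prism block of the rework station's sight has just been cleaned and its light transmission is to be read on the open-gap meter. With nothing in the beam, turn the meter's zero knob until the needle stands on the zero mark and leave it set; then pick the prism out of the tray by its two frosted end faces only, so that nothing ever touches its clear polished faces, and hold it upright and still in the meter's gap, midway between the two barrels, with the light going squarely through the middle of the polished faces and without letting it knock against the meter. The program finishes while still holding it there, in the grip and resting on nothing; leave the other things on the bench where they are.

Things in the scene. Friction and masses are not known exactly. Their poses are not given: they have to be found in the camera images.
- meter: Fixed open-gap light-transmission meter, 223 mm deep (x), 250 mm wide (y). Origin on the bench right below the middle of the gap; x points from the control box to the gap (away from the robot), y to the left along the light beam, z up. Dark bed 18 mm high under the gap, x -65 to 65 mm. Control box in front: x -158 to -58 mm, 60 mm high, a dial on the left of its top, the zero knob on the right.
- beam_mid (a point): Middle of the light beam: midway between the two barrel ends, 92 mm above the bench, right above the meter's origin. Axes as the meter's: the beam runs along y. The gap is 90 mm wide along y, open above, before and behind.
- lamp_end (a point): Centre of the end of the lamp barrel, 45 mm from beam_mid towards the meter's -y. Dark barrel 34 mm in diameter and 17 mm long on a light grey head (slotted top) 62 x 62 mm, centred 93 mm from beam_mid, top 115 mm above the bench.
- receiver_end (a point): Centre of the end of the receiver barrel, 45 mm from beam_mid towards the meter's +y; barrel and head the mirror image of the lamp's.
- zero_knob (a joint): Turn of the zero knob about its upright axis, rad: grows clockwise seen from above, 0 = needle on the zero mark, travel -0.5 to 2.0. It starts between 0.6 and 1.4, so it has to be turned counter-clockwise, by 1.4 rad at most. Friction (0.04 N m) keeps it where it is left.
- knob_grip (a point): On the knob's upright axis, halfway up its grip. Black ribbed round knob: grip 32 mm in diameter, 26 mm high (13 mm above and below this point), over a skirt 42 mm in diameter and 4 mm high; the control box's top is 18.5 mm below this point. Can be gripped across any diameter.
- needle (a joint): Turn of the dial's needle, rad: clockwise seen from above, 0 = on the zero mark. It follows the knob at half its turn (needle = 0.5 x knob).
- dial_pivot (a point): Above the needle's pivot, level with the top of the dial (86 mm square, 9 mm proud of the box), near its side closest to the robot. The black needle, 47 mm long, sweeps a white scale beyond the pivot. The zero mark is the one long heavy mark, at the left end of the scale as seen from the robot: direction +x +y of the meter, 45 degrees left of straight ahead.
- prism: Clear glass block 25 mm (its x) by 40 mm (its y) by 50 mm high, 0.1 to 0.17 kg, standing in the tray. Origin at the centre of its underside. The broad 40 x 50 mm faces (+x, -x), 25 mm apart, are clear and polished: nothing may touch them. The narrow 25 x 50 mm end faces (+y, -y), 40 mm apart, are frosted white: grip here. Top and base are frosted too. A half turn about z makes no difference.
- prism_mid (a point): The centre of the prism block, 25 mm above its underside: the light is to pass here, along the prism's x.
- tray: Shallow dark optics tray, fixed to the bench, 170 mm (x) by 150 mm (y), rim 10 mm high and 4 mm thick; the grey floor pad on which the prism stands is 5.5 mm above the bench. Origin at the centre of its underside.
- circuit_board: Green circuit board, 100 x 150 mm, 20 mm high with its parts, lying loose beyond the work; leave alone. Origin at the centre of its underside.
- screwdriver: Screwdriver, 190 mm long, lying loose on the left, pointing away from the robot; leave alone. Origin at its middle, on the underside.
- paste_jar: Small closed jar, 52 mm in diameter and 50 mm high, standing loose on the left; leave alone. Origin at the centre of its underside.
- multimeter: Dark grey handheld multimeter, 165 x 80 x 45 mm, lying loose on the right; leave alone. Origin at the centre of its underside.
Not all that is in view belongs to the job. Leave any blue or yellow look-alike of the prism alone.

How it is judged (in metres and radians):
On the way, in this order (a step that is already met when the one before it is completed fails the run):
1. the needle is brought to the zero mark and rests there while the beam is empty (value of joint zero_knob between -0.14 and 0.14 rad and velocity of joint zero_knob between -0.1 and 0.1 rad/s and horizontal distance between prism_mid and beam_mid above 0.08 m), for 0.3 s.
2. the prism is lifted out of the tray, gripped by both frosted end faces (contact force between each of prism_c1, prism_c3 and the fingers above 1 N and height (world z) of prism above 0.025 m), for 0.2 s.
At the end, for the whole second after the job is handed in: Knob within 0.14 rad of zero; prism held still on both frosted ends (over 1 N each), touching neither meter nor tray, its centre within 8 mm sideways, 8 mm in height and 15 mm along the beam of the beam's middle, square to the beam and upright within 0.15 rad (value of joint zero_knob between -0.14 and 0.14 rad and x of prism_mid in the frame of beam_mid between -0.008 and 0.008 m and y of prism_mid in the frame of beam_mid between -0.015 and 0.015 m and z of prism_mid in the frame of beam_mid between -0.008 and 0.008 m and angle between the x axis of prism and the y axis of meter, either way round below 0.15 rad and angle between prism's own z axis and vertical below 0.15 rad and contact force between each of prism_c1, prism_c3 and the fingers above 1 N and contact force between prism and meter below 0.05 N and contact force between prism and tray below 0.05 N and linear speed of prism below 0.02 m/s); the arm keeps its last pose, push and grip.
It fails at once if something touches the prism's polished faces (contact force between prism_c0 and anything else above 0.3 N).
It fails at once if the prism knocks against the meter (contact force between prism and meter above 2 N).
It fails at once if one of the other things on the bench is shifted by more than 20 mm (distance of any of circuit_board, screwdriver, paste_jar, multimeter from where it was at the start of the episode above 0.02 m).
It also fails if it takes over 59 s, if anything falls off the work surface, if the arm or the gripper's body presses on something with over 40 N, if the wrist force passes 120 N, or if a joint passes its speed limit or range.

## Robot

A 7-joint arm with a two-finger parallel gripper is mounted at the origin on the work surface. World frame = base frame: x ahead of the robot, y to its left, z up, the work surface at z = 0. Lengths are in m, angles in degrees, forces in N, time in s.
With the tool pointing down it reaches from about 0.425 to 0.875 m from the base axis. Payload 4.7 kg.
Tool frame: the origin (TCP) lies on the centre line of the jaws, within the pads' length; the fingertips stand env.nose_length ahead of it and the grasp point (between the pads) lies 8 mm behind it (env.nose_length is the distance from the TCP to the fingertips, in m); y points along the fingers, z is the direction in which the jaws open and shut, and the axes are right-handed (so a half turn about y gives the same grasp; the last joint's range is limited). The gripper opens to 87 mm and grips with 3 to 60 N. Pads are 19 mm wide; open, the fingers measure 117 mm over their backs; the gripper's body (75 mm by 190 mm) begins 51 mm behind the grasp point.
Start: joints at [66.24, 18.392, -4.016, 83.108, 1.295, 78.541, -3.26], TCP at [0.27, -0.591, 0.234] pointing down, gripper open.
Joint ranges: [-163.93, 163.93], [-17.29, 119.83], [-79.2, 71.16], [3.27, 140.29], [-89.18, 269.18], [5.43, 117.66], [-154.24, 154.24]. Speed limits (degrees/s): [147.25, 147.25, 180, 180, 180, 180, 180].

## Interface

Orientations are given as [roll, pitch, yaw] about the fixed x, y, z axes, in that order (R = Rz(yaw) Ry(pitch) Rx(roll)).
In Python, from cell import env, read_camera, camera_info, job, models gives the robot as it stands.
- The arm moves only by the tool move_arm, never from a script. Its argument "moves" is a list of rows, each a list of 6 numbers: the shift along the tool's x, y, z in mm, then the turn, a rotation vector about the tool's x, y, z in degrees. In form: [[x, y, z, ax, ay, az], ...]. A call has 1 to 20 rows; each row is the pose to reach, as a shift and turn from the pose commanded when the call began, along the tool's axes at that moment; what a row does not reach only later rows make up. A row lasts 1/12 s, in which the tool goes at most 41.7 mm and 7.16 degrees, less where a joint would pass 70% of its speed; a pose out of reach is approached as far as the arm can. A call with a gripper value outside its range is refused whole. "claw" is the finger opening in mm, from 0 to 87, set as the call begins (left out, the last holds). The fingers move at their own pace and stop on an object; "newtons" is the grip in N (left out, the last holds). Time passes only in rows, so rows that repeat a pose let the fingers close. It gives the time, the measured TCP pose, the force and the opening at its end, in the units of the state.
- env.get_obs(): the state, without advancing time (a new reading comes with each control period).
- read_camera(name): name is "scene" or "top" or "wrist"; returns (picture, depth): 420x560x3 uint8, red, green, blue; 420x560 float32, m along the optical axis (not along the pixel's ray), 0 where there is no reading.
- camera_info(name): a dict with "fx", "fy", "cx", "cy" (pixels), "distortion" ([k1, k2, p1, p2, k3] as OpenCV has them; the pictures are not rectified), "R" (3x3) and "t" (3): a world point X has camera coordinates R X + t. Camera axes: x right, y down, z forward; pixel columns grow to the right and rows downward; lengths in m; the calibration is good to about 2 mm. A picture is of the moment at which its call begins: read the wrist's pose just before it. camera_info takes no time and is no camera call; for the wrist camera it gives the pose at the moment of the call.
- job.sign_off(): hands the job in, once; it reports no verdict.
Trained networks look in the newest picture that a camera, given by its name, has taken for a name from the list of things; names that differ only in an ending like _2 or _b are one class to them, and where a whole thing is asked for, a point or a joint stands for the part that bears it (a point fixed in the world has none). Each returns a list of dicts, best first, with "score" (0 to 1); they miss things now and then, are a little off and sometimes report something else, mostly with a low value. They report only what shows in the picture. A call takes as long as a camera call. They do not tell look-alikes from the thing itself.
- models.spot_in(target, camera): "point" ([x, y, z] in m, in world coordinates, good to about 4 mm: the middle of the surface that is visible of it).
- models.cut_out(target, camera): "mask" (420x560 bool, what is visible of it).
The state is a dict: "time_s": time; "qpos": joint angles; "joint_velocities": joint speeds; "effort": joint torques, N m; "tool_pos": TCP position; "tool_rot": TCP orientation; "force": force on the tool from outside, world axes, zero at the start; "wrist_torque": the same for the moment, N m; "grip_width": finger opening in m.
Only numpy, scipy, OpenCV 4.12 (cv2) and the standard library are available. Lean on these libraries where they do the work, as an engineer would, in place of code of your own. Each camera call takes 0.05 s, during which the arm holds its last target.

## Working session

There is one attempt and no reset: what is moved stays moved. The work goes in short steps, Python scripts to look and compute and a tool call to move; the robot and the scene stay as the last step left them, time stands still between calls to the robot, and variables do not carry over. Pictures are saved under pics/ and viewed, and the job is handed in when it is done.

Besides the shell and the picture viewer there is one more tool, called after "Emit:" in YAML: its name, and indented under it one key for each argument. move_arm: Moves the arm, as the interface text tells. Its arguments: {"type":"object","properties":{"moves":{"type":"array","items":{"type":"array","items":{"type":"number"}}},"claw":{"type":"number"},"newtons":{"type":"number"}},"required":["moves"]}

```bash
mkdir -p pics; ls; python3 - <<'E'
from cell import env, read_camera, camera_info, job, models
import cv2, numpy as np
o=env.get_obs(); print(o, env.nose_length)
for c in ['scene','top']:
    p,d=read_camera(c); cv2.imwrite(f'pics/{c}0.png',p[:,:,::-1]); np.savez(f'pics/{c}0.npz',p=p,d=d)
    i=camera_info(c); print(c,i)
    for n in ['meter','zero_knob','needle','prism','tray']:
        print(n,[(np.round(q['point'],4).tolist(),round(q['score'],2)) for q in models.spot_in(n,c)[:4]])
E
```

```text
pics
{'time_s': 0.0, 'qpos': array([66.23871316, 18.43933059, -4.01519871, 83.17435019,  1.29494553,
       78.54008358, -3.26066687]), 'joint_velocities': array([-0.04011416,  0.04253   , -0.03860082,  0.00973943,  0.04106058,
       -0.07720371,  0.1040562 ]), 'effort': array([ 3.13586479e-04, -4.91283774e+01, -4.03807629e-01, -3.12527382e+01,
       -6.38326071e-02,  4.35631745e-02,  1.82720810e-04]), 'tool_pos': array([ 0.26999798, -0.5906938 ,  0.2324632 ]), 'tool_rot': array([-9.01085272e+01, -5.74380981e-03, -1.55429964e+02]), 'force': array([ 0.22306284, -0.33502116,  0.04101989]), 'wrist_torque': array([ 0.04672203, -0.00579997,  0.03693801]), 'grip_width': 0.08712702803712558} 0.011
scene {'fx': 485.67672879960327, 'fy': 485.67672879960327, 'cx': 279.34741910945195, 'cy': 204.24865343661574, 'distortion': array([-0.05994355,  0.        ,  0.        ,  0.        ,  0.        ]), 'R': array([[ 0.87847148,  0.47776094, -0.00568624],
       [ 0.40774148, -0.75582251, -0.51232726],
       [-0.24906774,  0.44774638, -0.85877147]]), 't': array([-0.51544506, -0.20258862,  1.6398742
[... 398 characters left out ...]
8, 'cy': 205.13190216400872, 'distortion': array([-0.05219147,  0.        ,  0.        ,  0.        ,  0.        ]), 'R': array([[ 0.01019639, -0.99972317, -0.02120421],
       [-0.98185486, -0.00599401, -0.18953921],
       [ 0.18935964,  0.02275207, -0.98164417]]), 't': array([-0.01008081,  0.57821703,  1.08622696])}
meter [([0.5587, 0.1796, 0.0592], 0.91)]
zero_knob [([0.4923, 0.1187, 0.0918], 0.77), ([0.5993, 0.4024, 0.02], 0.51), ([0.4313, 0.4266, 0.0501], 0.37)]
needle [([0.553, 0.1837, 0.0584], 0.32)]
prism [([0.4466, -0.1145, 0.0483], 0.73), ([0.5995, -0.1746, 0.0515], 0.72), ([0.4896, 0.1166, 0.0866], 0.62), ([0.6316, -0.3074, 0.0464], 0.49)]
tray [([0.6046, -0.1601, 0.0042], 0.65)]
```

View pics/scene0.png

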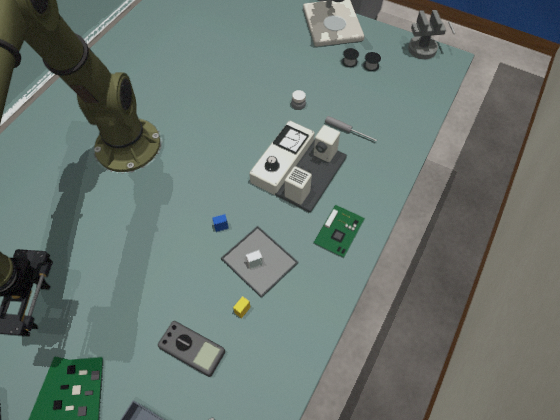

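View pics/top0.png

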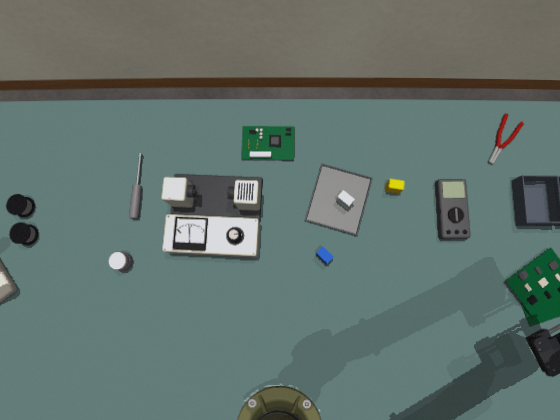

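Prism candidates: the white/clear block in the tray at top (345,200), scene (254,258); the blue block at top (325,256); the yellow block at top (396,186). By the description it is the one in the tray. I'll check it with a close crop.

```bash
python3 - <<'E'
import cv2, numpy as np
p=np.load('pics/top0.npz')['p'][:,:,::-1]; s=np.load('pics/scene0.npz')['p'][:,:,::-1]
a=cv2.resize(p[160:270,155:275],None,fx=3.3,fy=3.3,interpolation=cv2.INTER_CUBIC)
b=cv2.resize(p[160:270,295:415],None,fx=3.3,fy=3.3,interpolation=cv2.INTER_CUBIC)
cv2.imwrite('pics/c1.png',np.hstack([a,b]))
E
```

```text
(no output)
```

View pics/c1.png

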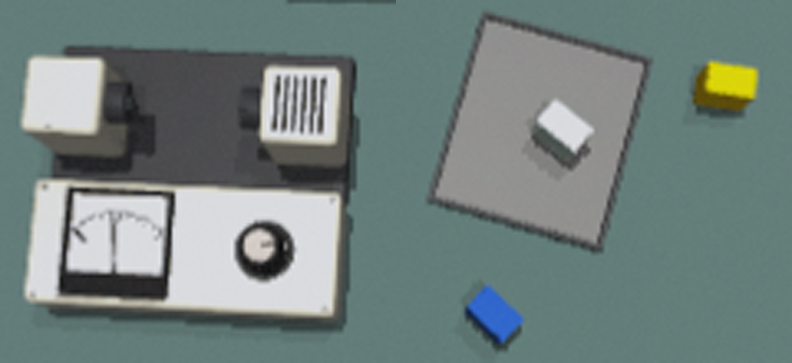

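The crop shows the white block with pale ends in the tray, so that is the prism. The meter's needle points nearly straight ahead. Next is a helper that works out moves, and the wrist camera's mount.

```bash
cat > h.py <<'E'
from cell import env, read_camera, camera_info, job, models
import cv2, numpy as np
from scipy.spatial.transform import Rotation as Ro
def R_of(o): return Ro.from_euler('xyz',o['tool_rot'],degrees=True)
def plan(pos,yaw,o=None):
    """tool-frame shift(mm), rotvec(deg) to reach pos with tool straight down, given yaw (deg)"""
    o=o or env.get_obs(); R=R_of(o)
    T=Ro.from_euler('xyz',[-90,0,yaw],degrees=True)
    s=R.inv().apply(np.array(pos)-o['tool_pos'])*1000
    return np.round(s,1), np.round((R.inv()*T).as_rotvec(degrees=True),2)
def pix2ray(c,uv):
    K=np.array([[c['fx'],0,c['cx']],[0,c['fy'],c['cy']],[0,0,1]])
    n=cv2.undistortPoints(np.array(uv,float).reshape(-1,1,2),K,c['distortion'])[:,0]
    d=np.c_[n,np.ones(len(n))]@c['R']; return -c['R'].T@c['t'], d
def at_z(c,uv,z):
    o,d=pix2ray(c,uv); return o+d*((z-o[2])/d[:,2])[:,None]
def proj(c,X):
    K=np.array([[c['fx'],0,c['cx']],[0,c['fy'],c['cy']],[0,0,1]])
    return cv2.projectPoints(np.array(X,float).reshape(-1,1,3),cv2.Rodrigues(c['R'])[0],c['t'],K,c['distortion'])[0][:,0]
def snap(cam,name):
    c=camera_info(cam); p,d=read_camera(cam); cv2.imwrite(f'pics/{name}.png',p[:,:,::-1]); np.savez(f'pics/{name}.npz',p=p,d=d,**c); return c,p,d
E
python3 - <<'E'
from h import *
o=env.get_obs(); c=camera_info('wrist'); print(c['fx'])
R=R_of(o); C=-c['R'].T@c['t']; print('cam in tool mm',R.inv().apply(C-o['tool_pos'])*1e3,'cam axes in tool',R.inv().as_matrix()@c['R'].T)
import numpy as np
t=camera_info('top'); d=np.load('pics/top0.npz')
print(at_z(t,[(345,198)],.0555), at_z(t,[(235,233)],.0915))
print('via tray', plan([0.56,-0.2,0.34],-90-20)); print('mtr', plan([0.45,0.17,0.40],-90+20))
E
```

```text
349.5215053295064
cam in tool mm [ -82.63393108 -152.03086913    0.57118126] cam axes in tool [[ 1.11239962e-03  9.54233018e-01  2.99062049e-01]
 [ 3.33714749e-04 -2.99062571e-01  9.54233445e-01]
 [ 9.99999326e-01 -9.61687506e-04 -6.51118723e-04]]
[[ 0.59858963 -0.17146689  0.0555    ]] [[0.49810423 0.11456621 0.0915    ]]
via tray (array([-426.2, -106.5, -235.2]), array([ -0.  , -45.43,   0.  ]))
mtr (array([-480. , -166.5, -617.5]), array([-0.000e+00, -8.543e+01,  1.000e-02]))
```

```bash
python3 - <<'E'
from h import *
print(plan([0.60,-0.17,0.24],-110))
E
```

```text
(array([-475. ,   -6.5, -245.9]), array([ -0.  , -45.43,   0.  ]))
```

Emit:
move_arm:
  moves:
    - [-475,-6,-246,0,-45,0]
    - [-475,-6,-246,0,-45,0]
    - [-475,-6,-246,0,-45,0]
    - [-475,-6,-246,0,-45,0]
    - [-475,-6,-246,0,-45,0]
    - [-475,-6,-246,0,-45,0]
    - [-475,-6,-246,0,-45,0]
    - [-475,-6,-246,0,-45,0]
    - [-475,-6,-246,0,-45,0]
    - [-475,-6,-246,0,-45,0]
    - [-475,-6,-246,0,-45,0]
    - [-475,-6,-246,0,-45,0]
    - [-475,-6,-246,0,-45,0]
    - [-475,-6,-246,0,-45,0]
    - [-475,-6,-246,0,-45,0]
    - [-475,-6,-246,0,-45,0]
    - [-475,-6,-246,0,-45,0]

```text
time_s: 2.02
tool_pos: [0.5992, -0.172, 0.2394]
tool_rot: [-90.0, -0.1, -110.6]
force: [-0.8, -0.2, 0.2]
grip_width: 0.0872
```

```bash
python3 - <<'E'
from h import *
o=env.get_obs(); print(o['tool_pos'],o['tool_rot'],o['qpos'],o['time_s'])
c,p,d=snap('wrist','w1')
print([(np.round(q['point'],4).tolist(),round(q['score'],2)) for q in models.spot_in('prism','wrist')])
E
```

```text
[ 0.59915154 -0.17199876  0.23940951] [-9.00140308e+01 -7.57011389e-02 -1.10586906e+02] [ 35.28243682  16.963201   -26.89396823  85.94274788   7.80022218
  78.96805639 -12.68925109] 2.0167
[([0.4535, -0.1168, 0.0502], 0.97), ([0.6411, -0.296, 0.052], 0.89), ([0.604, -0.1754, 0.06], 0.71), ([0.4712, 0.0609, 0.0407], 0.23)]
```

View pics/w1.png

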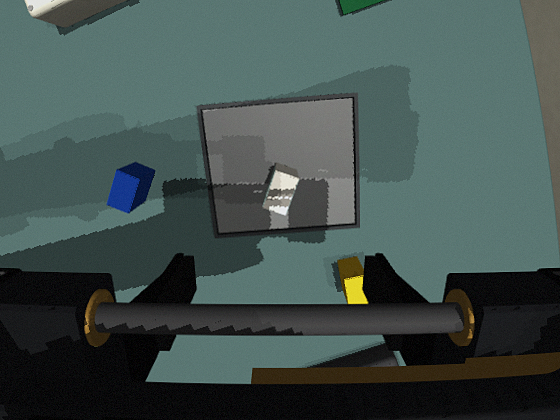

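```bash
python3 - <<'E'
import cv2
p=cv2.imread('pics/w1.png')[140:240,230:340]
p=cv2.convertScaleAbs(p,alpha=1.0)
cv2.imwrite('pics/c2.png',cv2.resize(p,None,fx=6,fy=6,interpolation=cv2.INTER_CUBIC))
E
```

```text
(no output)
```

View pics/c2.png

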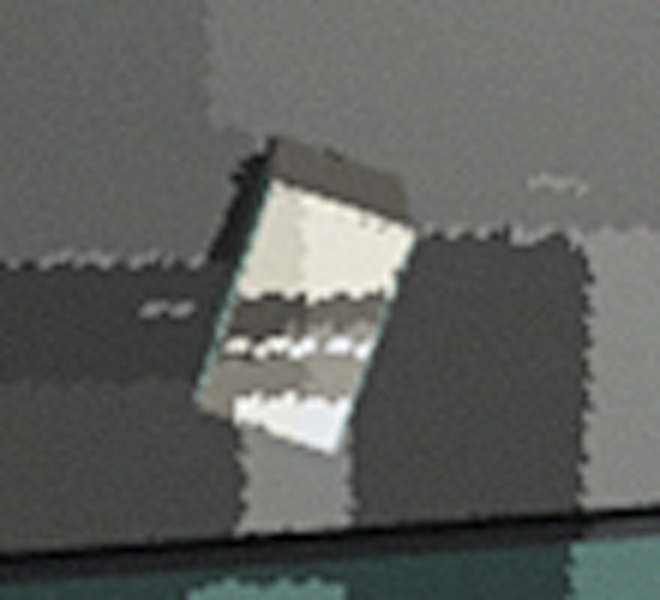

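```bash
python3 - <<'E'
from h import *
z=np.load('pics/w1.npz'); c={k:z[k] for k in z.files if k not in 'pd'}
for k in('fx','fy','cx','cy'): c[k]=float(c[k])
uv=(np.array([(272,180),(415,232),(338,452),(197,402)])+.5)/6-.5+np.array([230,140])
X=at_z(c,uv,.0555); print(X)
print('c',X.mean(0)); e=[np.linalg.norm(X[i]-X[(i+1)%4]) for i in range(4)]; print(e)
v=(X[2]+X[3]-X[0]-X[1]); print('long az',np.degrees(np.arctan2(v[1],v[0])))
w=(X[1]+X[2]-X[0]-X[3]); print('short az',np.degrees(np.arctan2(w[1],w[0])))
m=z['d'];print(m[190:205:5,275:290:5])
# needle: top view knob/ meter
print(plan([0.47,0.15,0.30],-75))
E
```

```text
[[ 0.60344495 -0.15012503  0.0555    ]
 [ 0.62219435 -0.16631769  0.0555    ]
 [ 0.59741378 -0.19714171  0.0555    ]
 [ 0.57844171 -0.18064732  0.0555    ]]
c [ 0.6003737  -0.17355794  0.0555    ]
[np.float64(0.02477382619677987), np.float64(0.039549929797721366), np.float64(0.025139694786852046), np.float64(0.03945595184010065)]
long az -129.0600488895308
short az -40.91014496799329
[[0.34392616 0.34427702 0.34408107]
 [0.3441495  0.34447238 0.3452155 ]
 [0.34685442 0.34720245 0.34637567]]
(array([-255.9,  -60.7, -234.2]), array([ 2.000e-02, -3.561e+01,  5.000e-02]))
```

The prism's top face spans crop (272,180), (415,232), (338,452), (197,402). This gives its centre as (0.600,-0.174) and its long axis at azimuth 51°. Now to the meter.

```bash
python3 - <<'E'
from h import *
print(plan([0.52,0.12,0.27],-80))
E
```

```text
(array([-245.4,  -30.7, -176.9]), array([ 1.000e-02, -3.061e+01,  5.000e-02]))
```

Emit:
move_arm:
  moves:
    - [-245,-30,-177,0,-30.6,0]
    - [-245,-30,-177,0,-30.6,0]
    - [-245,-30,-177,0,-30.6,0]
    - [-245,-30,-177,0,-30.6,0]
    - [-245,-30,-177,0,-30.6,0]
    - [-245,-30,-177,0,-30.6,0]
    - [-245,-30,-177,0,-30.6,0]
    - [-245,-30,-177,0,-30.6,0]
    - [-245,-30,-177,0,-30.6,0]
    - [-245,-30,-177,0,-30.6,0]
    - [-245,-30,-177,0,-30.6,0]

```text
time_s: 3.03
tool_pos: [0.5202, 0.1189, 0.2693]
tool_rot: [-90.0, -0.1, -80.0]
force: [-0.5, 0.0, 0.1]
grip_width: 0.0871
```

```bash
python3 - <<'E'
from h import *
o=env.get_obs(); print(o['tool_pos'],o['tool_rot'],o['qpos'],o['time_s'],o['joint_velocities'])
c,p,d=snap('wrist','w2')
for n in['zero_knob','needle','dial_pivot','meter']: print([(np.round(q['point'],4).tolist(),round(q['score'],2)) for q in models.spot_in(n,'wrist')][:2])
E
```

```text
[0.52016587 0.11887236 0.26931041] [-9.00138555e+01 -7.41117859e-02 -8.00246860e+01] [ 23.24340663   5.91462826 -41.53434232  95.36060177   4.04781236
  80.25323738  -8.85193904] 3.0333 [ 0.54799327  0.44821043  0.53103072 -0.0131837  -0.089509    0.03615706
 -0.25579363]
[([0.5002, 0.1203, 0.0948], 0.56)]
[([0.4961, 0.2358, 0.0629], 0.49)]
[([0.5609, 0.1971, 0.0637], 0.88), ([0.4988, 0.1245, 0.0916], 0.67)]
[([0.5637, 0.1937, 0.0634], 0.95)]
```

View pics/w2.png

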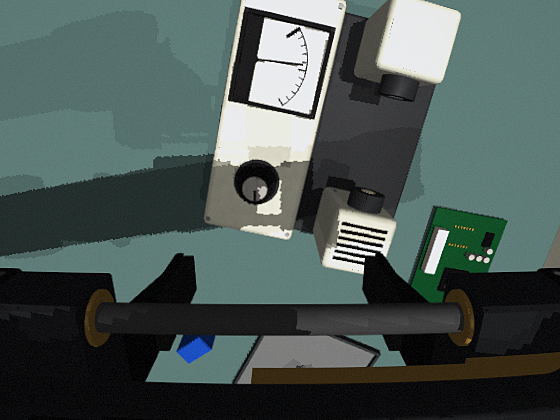

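```bash
python3 - <<'E'
import cv2
p=cv2.imread('pics/w2.png')
cv2.imwrite('pics/c3.png',cv2.resize(p[0:130,220:350],None,fx=4.6,fy=4.6,interpolation=cv2.INTER_CUBIC))
cv2.imwrite('pics/c4.png',cv2.resize(p[0:280,200:470],None,fx=2.1,fy=2.1,interpolation=cv2.INTER_CUBIC))
E
```

```text
(no output)
```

View pics/c3.png

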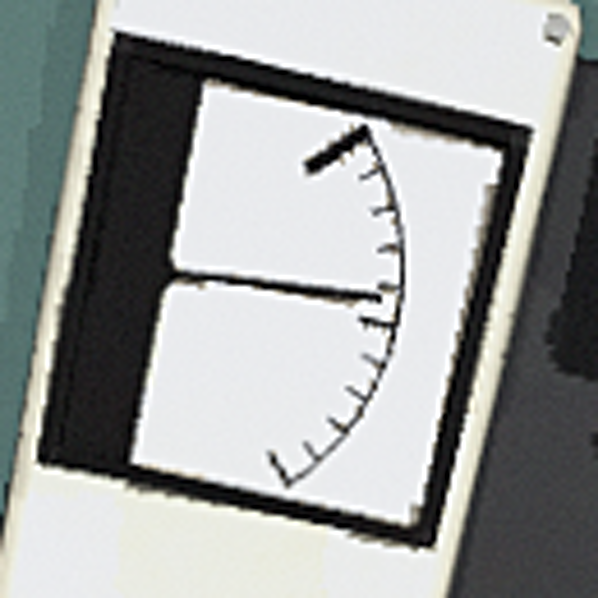

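View pics/c4.png

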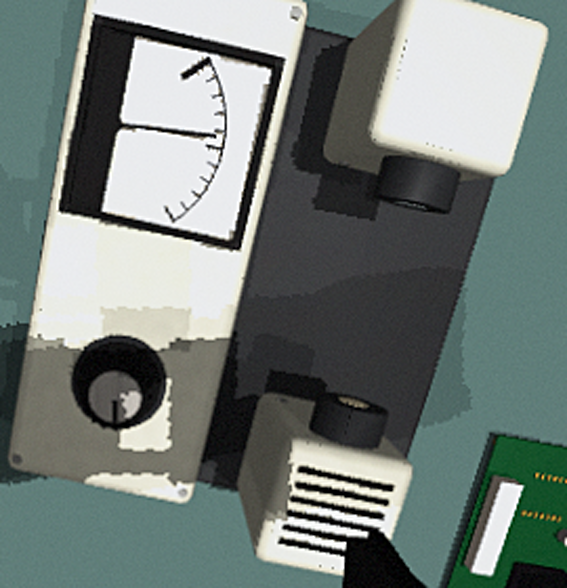

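```bash
cat >> h.py <<'E'
def load(n):
    z=np.load(f'pics/{n}.npz'); c={k:z[k] for k in z.files if k not in 'pd'}
    for k in('fx','fy','cx','cy'):
        if k in c: c[k]=float(c[k])
    return c,z['p'],z['d']
def cloud(c,d):
    v,u=np.mgrid[:420,:560]; o,r=pix2ray(c,np.c_[u.ravel(),v.ravel()]); return (o+r*d.reshape(-1,1)).reshape(420,560,3)
E
python3 - <<'E'
from h import *
c,p,d=load('w2')
def w(pts,s,off,z): return at_z(c,(np.array(pts)+.5)/s-.5+np.array(off),z)
D=w([(118,33),(530,128),(432,545),(40,465)],4.6,(220,0),.069); print('dial',D,D.mean(0),[np.linalg.norm(D[i]-D[(i+1)%4]) for i in range(4)])
az=lambda v:np.degrees(np.arctan2(v[1],v[0]))
print('yaw est',az(D[1]-D[0]),az(D[2]-D[3]),az(D[0]-D[3])-90,az(D[1]-D[2])-90)
N=w([(175,278),(380,297),(308,170),(370,130),(285,485),(271,455)],4.6,(220,0),.069)
print('needle az',az(N[1]-N[0]),'mark az',az(N[3]-N[2]),'endmark',az(N[4]-N[5]))
H=w([(372,135),(503,175),(547,18),(265,395),(410,465)],2.1,(200,0),.115);print('heads',H)
B=w([(12,465),(190,500),(305,0)],2.1,(200,0),.060);print('box',B)
print('knob',w([(118,398)],2.1,(200,0),.0915))
for cam in ['w2','top0','scene0']:
    if cam=='w2': cc,dd=c,d
    else:
        cc=camera_info(cam[:-1]); dd=np.load(f'pics/{cam}.npz')['d']
    P=cloud(cc,dd); m=((P[...,2]>.108)&(P[...,2]<.122)&(dd>0)&(P[...,0]>.45)&(P[...,0]<.68)&(P[...,1]>.0)&(P[...,1]<.34)).astype(np.uint8)
    n,l,st,ce=cv2.connectedComponentsWithStats(m)
    for i in range(1,n):
        if st[i,4]>150:
            q=P[l==i]; r=cv2.minAreaRect((q[:,:2]*1000).astype(np.float32)); print(cam,st[i],'z',np.median(q[:,2]),r)
E
```

```text
dial [[0.46041578 0.28157713 0.069     ]
 [0.54491212 0.27836076 0.069     ]
 [0.54148641 0.19361896 0.069     ]
 [0.45696596 0.19568236 0.069     ]] [0.50094507 0.2373098  0.069     ] [np.float64(0.08455753793297013), np.float64(0.08481101017592918), np.float64(0.0845456316904053), np.float64(0.08596402300864611)]
yaw est -2.1799285055651825 -1.398486579861703 -2.2999499747341474 -2.314937396315557
needle az 4.869071843690991 mark az 41.57511158373255 endmark -54.342763133405526
heads [[0.57999316 0.24700525 0.115     ]
 [0.63624776 0.24281004 0.115     ]
 [0.63813002 0.30399888 0.115     ]
 [0.55997637 0.13662225 0.115     ]
 [0.63049758 0.11680577 0.115     ]]
box [[0.44772223 0.0660691  0.06      ]
 [0.54261564 0.06292338 0.06      ]
 [0.55033568 0.30638714 0.06      ]]
knob [[0.49760349 0.11867221 0.0915    ]]
w2 [ 374    0   87   99 5766] z 0.11548070212878692 ((609.2473754882812, 265.246337890625), (78.70476531982422, 61.81706619262695), 88.29479217529297)
w2 [ 320  195   76   79 3642] z 0.11546780060143622 ((602.1557006835938, 97.49101257324219), (77.04943084716797, 61.372764587402344), 87.91809844970703)
top0 [162 177  31  25 561] z 0.1146534104596999 ((607.6780395507812, 265.7174072265625), (76.87828063964844, 62.80744171142578), 84.69267272949219)
top0 [227 180  32  25 587] z 0.114656753390453 ((601.346435546875, 96.04759216308594), (79.29466247558594, 62.18773651123047), 84.83234405517578)
scene0 [315 125  25  21 314] z 0.11392424378770605 ((609.8114624023438, 265.0993347167969), (78.48277282714844, 62.37893295288086), 87.4162826538086)
scene0 [285 166  27  23 360] z 0.11343747468383991 ((603.2846069335938, 93.94377136230469), (82.21858215332031, 62.9859504699707), 86.37893676757812)
```

```bash
python3 - <<'E'
from h import *
for cam in ['w2','top0','scene0']:
    if cam=='w2': cc,_,dd=load('w2')
    else:
        cc=camera_info(cam[:-1]); dd=np.load(f'pics/{cam}.npz')['d']
    P=cloud(cc,dd); m=(P[...,2]>.083)&(P[...,2]<.105)&(dd>0)&(np.hypot(P[...,0]-.498,P[...,1]-.118)<.03)
    q=P[m]; print(cam,m.sum(),np.percentile(q[:,2],[10,50,90]),cv2.minEnclosingCircle((q[:,:2]*1000).astype(np.float32)),q.mean(0))
o=env.get_obs()
for y in (-92.25,): print(plan([0.499,.118,.13],y),plan([0.499,.118,.079],y))
print(o['qpos'])
E
```

```text
w2 896 [0.09021179 0.0926853  0.09369151] ((495.459716796875, 119.0409164428711), 17.155780792236328) [0.49599301 0.12012455 0.09225675]
top0 129 [0.08849184 0.09147053 0.09423004] ((494.0302734375, 119.03102111816406), 17.07529640197754) [0.49436504 0.11912799 0.09142447]
scene0 83 [0.08580037 0.09062746 0.09386644] ((495.9823913574219, 117.81010437011719), 18.0568904876709) [0.49692504 0.11690841 0.09009606]
(array([ -1.7, 139.2, -20.9]), array([ 0.03, 12.28,  0.  ])) (array([ -1.7, 190.2, -20.9]), array([ 0.03, 12.28,  0.  ]))
[ 23.22640248   5.94563105 -41.60659347  95.35000514   3.99723967
  80.25348823  -8.87895467]
```

```bash
python3 - <<'E'
from h import *
print(plan([0.4955,.1187,.13],-118))
E
```

```text
(array([ -3. , 139.2, -24.2]), array([3.000e-02, 3.803e+01, 1.000e-02]))
```

Emit:
move_arm:
  moves:
    - [-3,0,-24.3,0,7,0]
    - [-3,20,-24.3,0,14,0]
    - [-3,60,-24.3,0,21,0]
    - [-3,100,-24.3,0,28,0]
    - [-3,139,-24.3,0,35,0]
    - [-3,139,-24.3,0,38,0]
    - [-3,139,-24.3,0,38,0]
    - [-3,139,-24.3,0,38,0]
  claw: 62

```text
time_s: 3.95
tool_pos: [0.4956, 0.12, 0.1307]
tool_rot: [-90.0, 0.0, -117.8]
force: [0.6, -0.1, 1.3]
grip_width: 0.0621
```

```bash
python3 - <<'E'
from h import *
o=env.get_obs(); print(o['tool_pos'],o['tool_rot'],o['qpos'],o['grip_width'],plan([0.4955,.1187,.079],-118))
snap('wrist','w3')
E
```

```text
[0.4956102  0.11995742 0.13072908] [-8.99992534e+01  2.56924379e-02 -1.17760509e+02] [ 20.85139931   8.89764769 -40.0642698  108.9664618    6.32309455
  64.3187793  -49.37939318] 0.062064347235238036 (array([ 1.2, 51.7,  0.5]), array([-0.  ,  0.24, -0.03]))
```

View pics/w3.png

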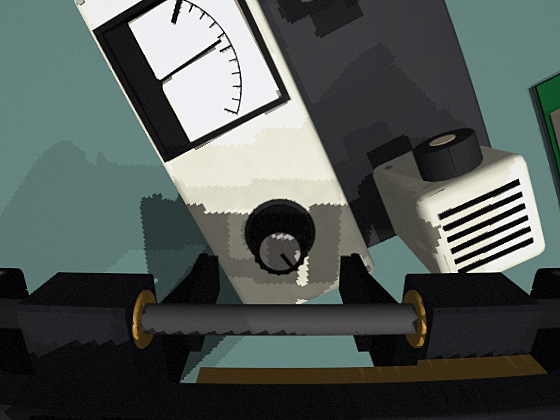

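The knob top (280,250) is centred between the fingertips (208 and 352), so I'll lower and grip.

Emit:
move_arm:
  moves:
    - [1,20,0.5,0,0,0]
    - [1,40,0.5,0,0,0]
    - [1,51.5,0.5,0,0,0]
    - [1,51.5,0.5,0,0,0]
    - [1,51.5,0.5,0,0,0]

```text
time_s: 4.42
tool_pos: [0.4955, 0.1191, 0.0796]
tool_rot: [-90.0, 0.0, -117.8]
force: [0.3, 0.1, 0.2]
grip_width: 0.062
```

Emit:
move_arm:
  moves:
    - [0,0,0,0,0,0]
    - [0,0,0,0,0,0]
    - [0,0,0,0,0,0]
    - [0,0,0,0,0,0]
    - [0,0,0,0,0,0]
    - [0,0,0,0,0,0]
  claw: 0
  newtons: 15

```text
time_s: 4.92
tool_pos: [0.4955, 0.1189, 0.0793]
tool_rot: [-90.0, 0.0, -117.8]
force: [-0.1, 0.6, 1.5]
grip_width: 0.0314
```

Emit:
move_arm:
  moves:
    - [0,0,0,0,-5,0]
    - [0,0,0,0,-10,0]
    - [0,0,0,0,-15,0]
    - [0,0,0,0,-20,0]
    - [0,0,0,0,-25,0]
    - [0,0,0,0,-30,0]
    - [0,0,0,0,-35,0]
    - [0,0,0,0,-40,0]
    - [0,0,0,0,-45,0]
    - [0,0,0,0,-50,0]
    - [0,0,0,0,-55,0]
    - [0,0,0,0,-60,0]
    - [0,0,0,0,-65,0]
    - [0,0,0,0,-70,0]
    - [0,0,0,0,-74,0]
    - [0,0,0,0,-75,0]
    - [0,0,0,0,-75,0]
    - [0,0,0,0,-75,0]

```text
time_s: 6.42
tool_pos: [0.4965, 0.1191, 0.0794]
tool_rot: [-89.9, -0.1, -42.9]
force: [5.4, 1.5, -4.0]
grip_width: 0.0314
```

```bash
python3 - <<'E'
from h import *
o=env.get_obs(); print(o['tool_pos'],o['tool_rot'],o['qpos'],o['grip_width'],o['force'],o['wrist_torque'])
c,p,d=snap('wrist','w4'); snap('top','t4')
E
```

```text
[0.49646401 0.11909869 0.07935244] [-89.86077207  -0.09249182 -42.93232601] [ 28.91960603  15.1183139  -50.13249787 111.57904667  13.50848942
  59.13899286  19.85952972] 0.03139737962255717 [ 5.37861007  1.51951542 -4.00567008] [ 0.16207295 -1.30487836  0.04827476]
```

View pics/w4.png

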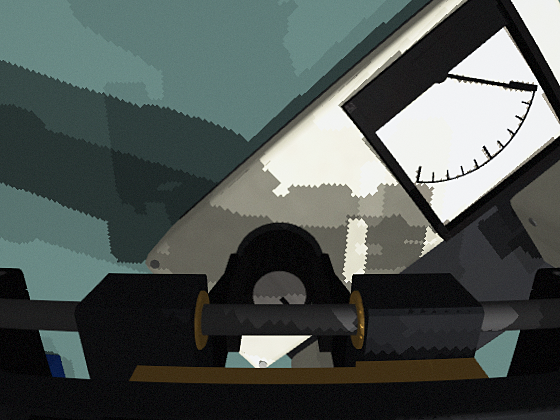

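```bash
python3 - <<'E'
import cv2
p=cv2.imread('pics/w4.png')
cv2.imwrite('pics/c5.png',cv2.resize(p[50:120,430:550],None,fx=6.5,fy=6.5,interpolation=cv2.INTER_CUBIC))
E
```

```text
(no output)
```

View pics/c5.png

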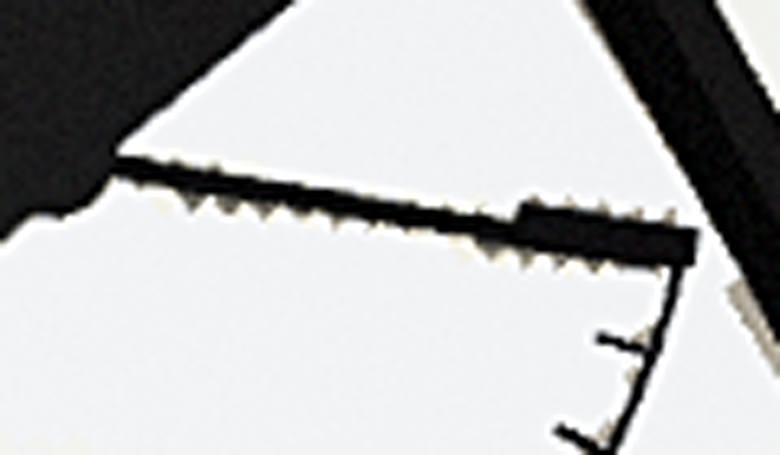

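```bash
python3 - <<'E'
from h import *
c,p,d=load('w4')
w=lambda pts:at_z(c,(np.array(pts)+.5)/6.5-.5+np.array((430,50)),.069)
N=w([(120,165),(510,229),(525,224),(695,247)]);az=lambda v:np.degrees(np.arctan2(v[1],v[0]))
print('needle az',az(N[1]-N[0]),'mark',az(N[3]-N[2]), 'pivot->mark end',az(N[3]-N[0]),'expected 42.75')
E
```

```text
needle az 41.09304122514465 mark 43.347106631268595 pivot->mark end 42.443281096518575 expected 42.75
```

The needle is about 1.5° short of the mark, which is 3° of knob. I'll turn it a bit more, then release and rise.

Emit:
move_arm:
  moves:
    - [0,0,0,0,-2,0]
    - [0,0,0,0,-3,0]
    - [0,0,0,0,-3,0]
    - [0,0,0,0,-3,0]
    - [0,0,0,0,-3,0]
    - [0,0,0,0,-3,0]

```text
time_s: 7.02
tool_pos: [0.4965, 0.1191, 0.0794]
tool_rot: [-89.9, -0.1, -39.9]
force: [6.0, 1.1, -3.7]
grip_width: 0.0316
```

Emit:
move_arm:
  moves:
    - [0,0,0,0,0,0]
    - [0,0,0,0,0,0]
    - [0,0,0,0,0,0]
    - [0,0,0,0,0,0]
    - [0,0,0,0,0,0]
  claw: 62

```text
time_s: 7.43
tool_pos: [0.4946, 0.1189, 0.0789]
tool_rot: [-90.1, 0.0, -39.8]
force: [-0.2, 0.2, 0.5]
grip_width: 0.0567
```

Emit:
move_arm:
  moves:
    - [0,-20,0,0,0,0]
    - [0,-50,0,0,0,0]
    - [0,-90,0,0,0,0]
    - [0,-120,0,0,0,0]
    - [0,-120,0,0,0,0]
    - [0,-120,0,0,0,0]

```text
time_s: 7.93
tool_pos: [0.4962, 0.1192, 0.2007]
tool_rot: [-89.9, -0.2, -39.9]
force: [-0.7, -0.5, -0.6]
grip_width: 0.0623
```

```bash
python3 - <<'E'
from h import *
o=env.get_obs(); print(o['tool_pos'],o['tool_rot'],o['time_s'])
c,p,d=snap('wrist','w5')
E
```

```text
[0.49615568 0.1191816  0.20072434] [-89.89675662  -0.18638194 -39.85668154] 7.9333
```

View pics/w5.png

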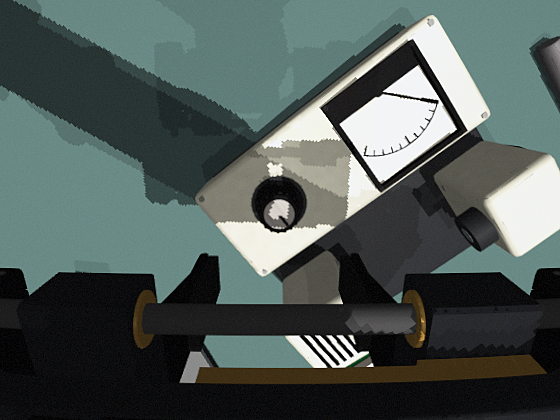

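```bash
python3 - <<'E'
import cv2
p=cv2.imread('pics/w5.png')
cv2.imwrite('pics/c6.png',cv2.resize(p[75:165,350:450],None,fx=6.5,fy=6.5,interpolation=cv2.INTER_CUBIC))
from h import *
print(plan([0.6,-0.1735,0.16],-39), env.get_obs()['qpos'])
E
```

```text
(array([ 267.8,   39.3, -157.1]), array([ 0.02, -0.85,  0.05])) [ 33.88926123   6.26064894 -52.9099865  104.08586151   5.30050687
  72.19461804  29.66811819]
```

View pics/c6.png

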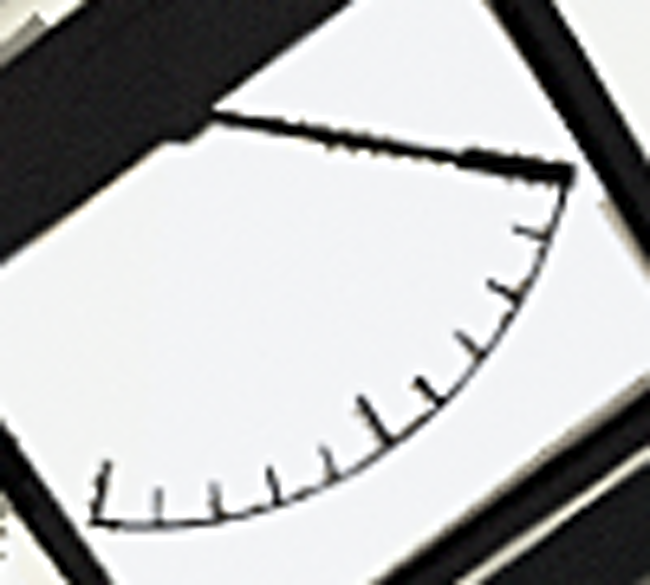

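The needle lies on the heavy mark at crop (460–570, 158–174). Now to above the prism.

Emit:
move_arm:
  moves:
    - [268,39,-157,0,-0.9,0]
    - [268,39,-157,0,-0.9,0]
    - [268,39,-157,0,-0.9,0]
    - [268,39,-157,0,-0.9,0]
    - [268,39,-157,0,-0.9,0]
    - [268,39,-157,0,-0.9,0]
    - [268,39,-157,0,-0.9,0]
    - [268,39,-157,0,-0.9,0]
    - [268,39,-157,0,-0.9,0]
    - [268,39,-157,0,-0.9,0]
    - [268,39,-157,0,-0.9,0]
  claw: 76

```text
time_s: 8.9
tool_pos: [0.5995, -0.1713, 0.1584]
tool_rot: [-90.0, 0.2, -38.8]
force: [-0.6, 1.2, -0.3]
grip_width: 0.076
```

```bash
python3 - <<'E'
from h import *
o=env.get_obs(); print(o['tool_pos'],o['tool_rot'],o['time_s'],o['qpos'])
c,p,d=snap('wrist','w6')
cv2.imwrite('pics/c7.png',cv2.resize(p[140:300,190:370,::-1],None,fx=4,fy=3.7,interpolation=cv2.INTER_CUBIC))
E
```

```text
[ 0.5994909  -0.17134963  0.15842965] [-89.99616312   0.20253114 -38.84211695] 8.9 [ 45.90030754  22.86413278 -40.81441317  91.32026639  15.39162817
  71.78674883  53.58436324]
```

View pics/c7.png

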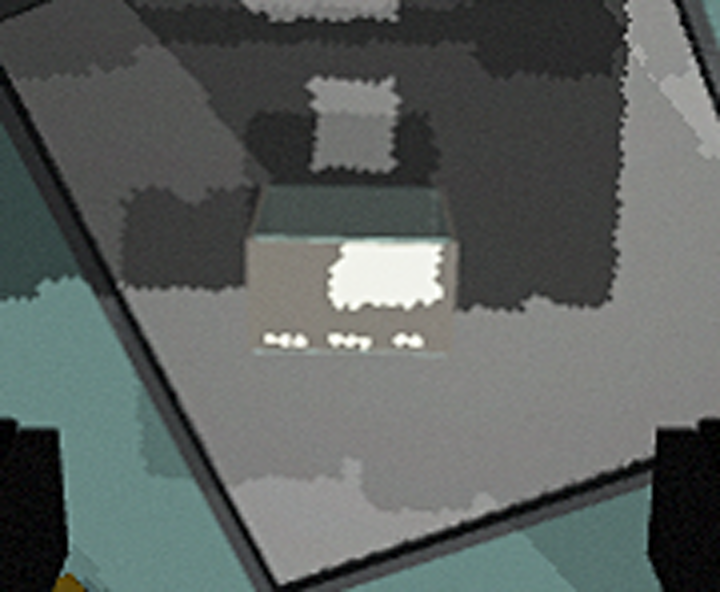

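```bash
python3 - <<'E'
from h import *
c,p,d=load('w6')
uv=(np.array([(247,238),(457,241),(455,354),(245,352)])+.5)/np.array([4,3.7])-.5+np.array([190,140])
X=at_z(c,uv,.0555); print(X,X.mean(0),[np.linalg.norm(X[i]-X[(i+1)%4]) for i in range(4)])
v=X[1]-X[0];print(np.degrees(np.arctan2(v[1],v[0])))
P=cloud(c,d); m=(abs(P[...,2]-.0555)<.004)&(np.hypot(P[...,0]-.6,P[...,1]+.173)<.04)
q=P[m]; print(m.sum(),cv2.minAreaRect((q[:,:2]*1000).astype(np.float32)))
print(plan([X.mean(0)[0],X.mean(0)[1],.027],-39)); print(plan([.6,-.1735,.027],-39))
E
```

```text
[[ 0.57798718 -0.18112436  0.0555    ]
 [ 0.60348218 -0.15054836  0.0555    ]
 [ 0.62279934 -0.16596211  0.0555    ]
 [ 0.59675577 -0.19752266  0.0555    ]] [ 0.60025612 -0.17378937  0.0555    ] [np.float64(0.0398106307974893), np.float64(0.024713084780024198), np.float64(0.04091865852481541), np.float64(0.024923161261982726)]
50.17785402760881
1690 ((600.1467895507812, -174.1840362548828), (39.976810455322266, 25.603832244873047), 50.034759521484375)
(array([  2.5, 132.1,  -2. ]), array([-0.01,  0.23, -0.13]))
(array([  2.2, 132.1,  -2. ]), array([-0.01,  0.23, -0.13]))
```

Emit:
move_arm:
  moves:
    - [2.5,30,-2,0,1,0]
    - [2.5,60,-2,0,1,0]
    - [2.5,90,-2,0,1,0]
    - [2.5,115,-2,0,1,0]
    - [2.5,132,-2,0,1,0]
    - [2.5,132,-2,0,1,0]
    - [2.5,132,-2,0,1,0]
    - [2.5,132,-2,0,1,0]

```text
time_s: 9.62
tool_pos: [0.6021, -0.1754, 0.0297]
tool_rot: [-89.9, -0.1, -39.8]
force: [0.9, -0.2, -0.1]
grip_width: 0.0761
```

```bash
python3 - <<'E'
from h import *
o=env.get_obs(); print(o['tool_pos'],o['tool_rot'],plan([.6002,-.1738,.027],-39.8))
c,p,d=snap('wrist','w7')
E
```

```text
[ 0.60211411 -0.17537839  0.02966189] [-89.94518806  -0.11085391 -39.83654948] (array([-2.5,  2.7, -0. ]), array([-0.05, -0.04,  0.11]))
```

View pics/w7.png

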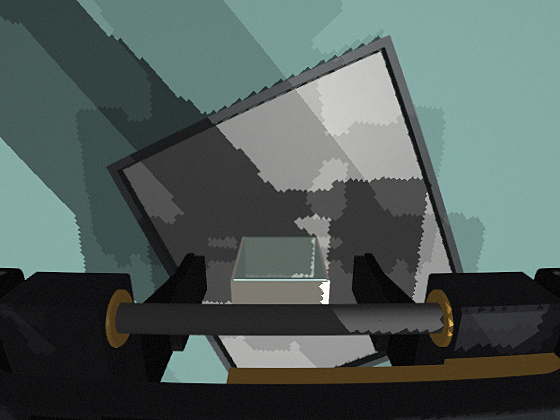

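Tool reads 2.5 mm off in x, likely because moves are relative to the commanded pose. I'll correct it, then grip.

Emit:
move_arm:
  moves:
    - [-2.5,2,0,0,0,0]
    - [-2.5,2,0,0,0,0]
    - [-2.5,2,0,0,0,0]

```text
time_s: 9.92
tool_pos: [0.5994, -0.1748, 0.0268]
tool_rot: [-90.0, -0.1, -39.9]
force: [0.4, 0.5, -0.1]
grip_width: 0.0759
```

Emit:
move_arm:
  moves:
    - [0,0,0,0,0,0]
    - [0,0,0,0,0,0]
    - [0,0,0,0,0,0]
    - [0,0,0,0,0,0]
    - [0,0,0,0,0,0]
    - [0,0,0,0,0,0]
    - [0,0,0,0,0,0]
    - [0,0,0,0,0,0]
  claw: 0
  newtons: 20

```text
time_s: 10.58
tool_pos: [0.5993, -0.1746, 0.026]
tool_rot: [-90.0, -0.0, -39.9]
force: [0.2, 0.7, -0.6]
grip_width: 0.04
```

```bash
python3 - <<'E'
from h import *
o=env.get_obs(); print(o['tool_pos'],o['tool_rot'],o['grip_width'],o['force'])
E
```

```text
[ 0.5992815  -0.1746383   0.02602762] [-8.99887848e+01 -6.11530197e-03 -3.99226950e+01] 0.040026330958457194 [ 0.16854237  0.70844189 -0.63324133]
```

Emit:
move_arm:
  moves:
    - [0,-10,0,0,0,0]
    - [0,-20,0,0,0,0]
    - [0,-40,0,0,0,0]
    - [0,-65,0,0,0,0]
    - [0,-90,0,0,0,0]
    - [0,-120,0,0,0,0]
    - [0,-150,0,0,0,0]
    - [0,-180,0,0,0,0]
    - [0,-180,0,0,0,0]
    - [0,-180,0,0,0,0]

```text
time_s: 11.42
tool_pos: [0.6005, -0.1748, 0.2094]
tool_rot: [-89.9, -0.3, -39.9]
force: [-0.9, 0.1, -2.4]
grip_width: 0.0397
```

```bash
python3 - <<'E'
from h import *
o=env.get_obs(); print(o['tool_pos'],o['tool_rot'],o['grip_width'],o['force'],o['qpos'])
c,p,d=snap('wrist','w8')
print(plan([0.6055,0.181,0.22],-92.25),plan([0.6055,0.181,0.0875],-92.25))
E
```

```text
[ 0.60052418 -0.17480333  0.2093826 ] [-89.91554099  -0.2975711  -39.92103184] 0.03967232384676475 [-0.91666177  0.11367886 -2.36505626] [ 46.53761929  20.58358176 -41.34295156  87.92004114  13.91540832
  76.42455048  53.88172059]
(array([-223.6,  -13.2,  276.8]), array([-5.000e-02,  5.232e+01,  9.000e-02])) (array([-223.8,  119.3,  276.8]), array([-5.000e-02,  5.232e+01,  9.000e-02]))
```

View pics/w8.png

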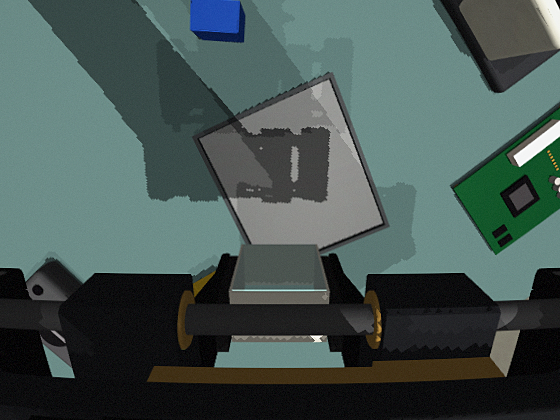

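The prism is held between the pads (230–328, 245–345) and the tray is empty. Carrying it over the gap.

Emit:
move_arm:
  moves:
    - [-8,-2,10,0,2,0]
    - [-24,-4,30,0,6,0]
    - [-44,-6,54,0,10,0]
    - [-64,-8,79,0,15,0]
    - [-84,-10,104,0,20,0]
    - [-104,-12,129,0,25,0]
    - [-124,-13,154,0,30,0]
    - [-144,-13,179,0,34,0]
    - [-164,-13,203,0,39,0]
    - [-184,-13,228,0,43,0]
    - [-202,-13,250,0,47.5,0]
    - [-216,-13,267,0,51,0]
    - [-222,-13,275,0,52.3,0]
    - [-224,-13,277,0,52.3,0]
    - [-224,-13,277,0,52.3,0]
    - [-224,-13,277,0,52.3,0]
    - [-224,-13,277,0,52.3,0]

```text
time_s: 12.88
tool_pos: [0.6054, 0.1793, 0.2184]
tool_rot: [-90.0, -0.1, -92.3]
force: [0.2, -0.9, -1.1]
grip_width: 0.0396
```

```bash
python3 - <<'E'
from h import *
o=env.get_obs(); print(o['tool_pos'],o['tool_rot'],o['grip_width'],o['force'])
c,p,d=snap('wrist','w9')
print(plan([0.6055,0.181,0.0875],-92.25))
P=cloud(c,d); m=((P[...,2]>.107)&(P[...,2]<.122)&(d>0)&(P[...,0]>.5)&(P[...,0]<.68)&(P[...,1]>.0)&(P[...,1]<.34)).astype(np.uint8)
n,l,st,ce=cv2.connectedComponentsWithStats(m)
for i in range(1,n):
    if st[i,4]>150:
        q=P[l==i]; r=cv2.minAreaRect((q[:,:2]*1000).astype(np.float32)); print(st[i],'z',np.median(q[:,2]),r)
E
```

```text
[0.60537631 0.17925347 0.21837897] [-9.00490142e+01 -8.28708851e-02 -9.23440381e+01] 0.03961745409980444 [ 0.22549041 -0.88884683 -1.14311302]
(array([ -1.8, 131.1,   0. ]), array([ 0.03, -0.11,  0.07]))
[ 236   41   90  114 8373] z 0.11546698174246428 ((609.9481811523438, 265.4005432128906), (78.81526947021484, 62.61797332763672), 87.41681671142578)
[248 342  66   4 259] z 0.11539278015087945 ((601.9951171875, 62.332298278808594), (6.493023872375488, 57.634708404541016), 86.4842300415039)
```

View pics/w9.png

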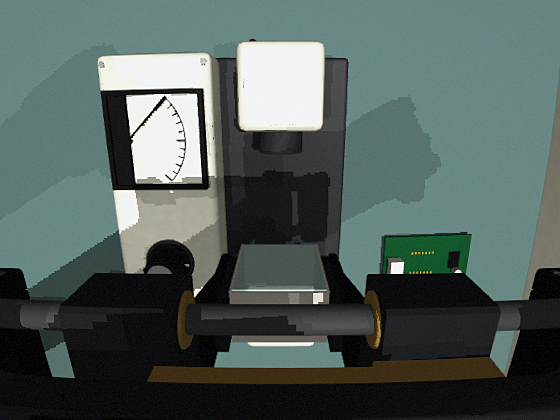

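Emit:
move_arm:
  moves:
    - [-1.5,0,0.5,0,0,0]
    - [-1.8,10,0.5,0,0,0]
    - [-1.8,25,0.5,0,0,0]
    - [-1.8,40,0.5,0,0,0]
    - [-1.8,55,0.5,0,0,0]
    - [-1.8,70,0.5,0,0,0]
    - [-1.8,85,0.5,0,0,0]
    - [-1.8,100,0.5,0,0,0]
    - [-1.8,113,0.5,0,0,0]
    - [-1.8,123,0.5,0,0,0]
    - [-1.8,129,0.5,0,0,0]
    - [-1.8,131,0.5,0,0,0]
    - [-1.8,131,0.5,0,0,0]
    - [-1.8,131,0.5,0,0,0]
    - [-1.8,131,0.5,0,0,0]

```text
time_s: 14.18
tool_pos: [0.6064, 0.1835, 0.089]
tool_rot: [-89.9, 0.0, -92.2]
force: [-0.5, -0.3, -0.5]
grip_width: 0.0401
```

```bash
python3 - <<'E'
from h import *
o=env.get_obs(); print(o['tool_pos'],o['tool_rot'],o['grip_width'],o['force'])
print(plan([0.606,0.181,0.0875],-92.3))
c,p,d=snap('wrist','w10'); ct,pt,dt=snap('top','t10'); cs,ps,ds=snap('scene','s10')
P=cloud(c,d); m=(d>0)&(abs(P[...,2]-.117)<.008)&(np.hypot(P[...,0]-.606,P[...,1]-.181)<.035)
q=P[m]; print(m.sum(),q[:,2].mean() if len(q) else 0, cv2.minAreaRect((q[:,:2]*1000).astype(np.float32)))
a=cv2.resize(ps[115:215,270:350],(480,600)) 
cv2.imwrite('pics/c11.png',a[:,:,::-1])
E
```

```text
[0.60635989 0.18347711 0.08896275] [-8.99109110e+01  2.28326472e-02 -9.22304824e+01] 0.04006715805754489 [-0.47271351 -0.3054945  -0.51000549]
(array([ 2.5,  1.5, -0.3]), array([-0.09,  0.07, -0.02]))
4379 0.11739804200780439 ((606.2183837890625, 183.89083862304688), (26.073123931884766, 65.07882690429688), 88.46188354492188)
```

View pics/w10.png

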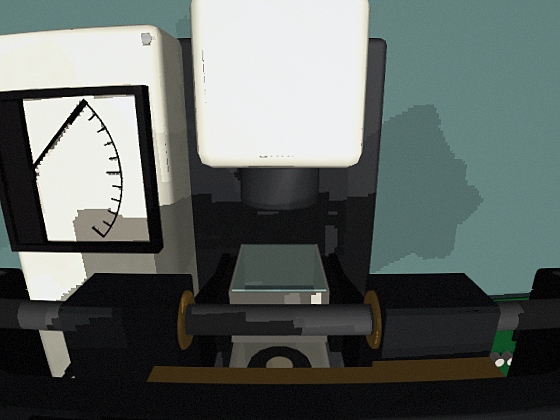

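View pics/c11.png

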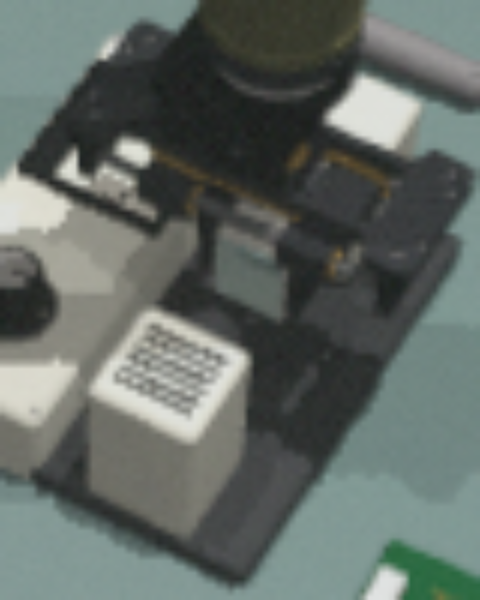

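Final trim: 2.5 mm along the beam and 1 mm down.

Emit:
move_arm:
  moves:
    - [1,0.5,0,0,0,0]
    - [2.5,1,0,0,0,0]
    - [2.5,1,0,0,0,0]
    - [2.5,1,0,0,0,0]
    - [2.5,1,0,0,0,0]
    - [2.5,1,0,0,0,0]
    - [2.5,1,0,0,0,0]
    - [2.5,1,0,0,0,0]

```text
time_s: 15.0
tool_pos: [0.6056, 0.1807, 0.087]
tool_rot: [-90.0, -0.0, -92.2]
force: [1.1, -0.6, -1.6]
grip_width: 0.0401
```

```bash
python3 - <<'E'
from h import *
o=env.get_obs(); print(o['tool_pos'],o['tool_rot'],o['grip_width'],o['force'],o['joint_velocities'])
c,p,d=snap('wrist','w12')
P=cloud(c,d); m=(d>0)&(abs(P[...,2]-.117)<.005)&(np.hypot(P[...,0]-.606,P[...,1]-.181)<.035)
q=P[m]; print(m.sum(),np.median(q[:,2]),np.median(q,0))
az=lambda v:np.degrees(np.arctan2(v[1],v[0]))
cv2.imwrite('pics/c12.png',cv2.resize(p[70:300,0:340,::-1],None,fx=2.3,fy=2.3,interpolation=cv2.INTER_CUBIC))
E
```

```text
[0.60563356 0.18071389 0.08702059] [-9.00005860e+01 -5.38137029e-03 -9.22267685e+01] 0.04008469752829758 [ 1.05285691 -0.58694828 -1.58352928] [ 0.04357296  0.00976535 -0.01076083  0.01422767  0.00605797  0.11167471
 -0.02317561]
3503 0.11701536324917594 [0.60627132 0.19038832 0.11701536]
```

View pics/c12.png

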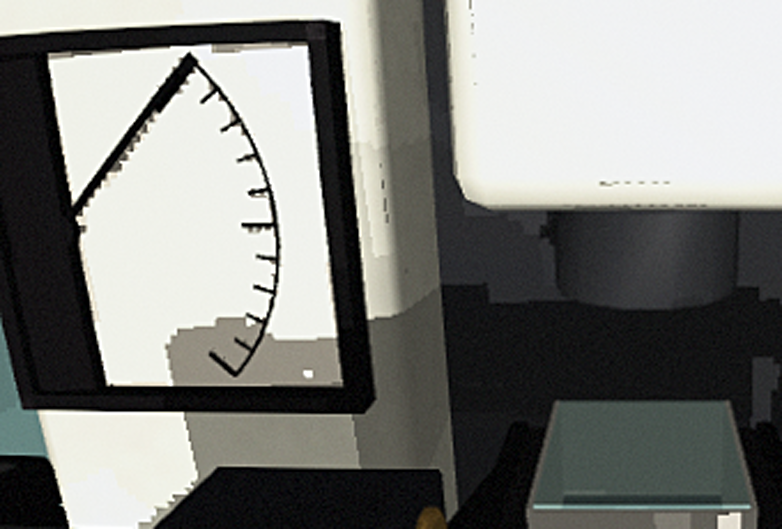

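The needle (75,212)→(190,60) lies on the mark, the prism is in line with the barrel, its top is at 0.117 m as it should be, and the arm is still.

```bash
python3 -c "
from h import *
print(job.sign_off())"
```

```text
the job is handed in; nothing more can be done
None
```

I set the meter to zero and handed the job in with the prism held upright in the middle of the gap, at about 15 s of the 59 s allowed. The sign-off gave no verdict.

- **Zero knob:** I turned it about 78° counter-clockwise with the beam empty. The first turn left the needle about 1.5° short of the mark, so I gave it another 3°. The needle lay on the zero mark after release and again in the last picture.
- **Prism grip:** I picked the clear block out of the tray by its frosted ends, leaving the blue and yellow look-alikes alone. The fingers read 40.0 mm open, which matches the end-to-end length, with a 20 N grip.
- **Final position:** At the last check the tool was at (0.6056, 0.1807, 0.087), with the beam's middle estimated at about (0.606, 0.181). The prism's top was at 0.117 m, which puts its centre at the required 92 mm. It was square to the meter within about 0.5° and nearly still, with no contact force showing.
- **Disagreements:** The cameras differed by 1–2 mm on where the meter stands. The measured tool pose lagged the commanded pose by up to 2.5 mm, which I trimmed out before finishing.
- **Not checked:** I did not measure whether the other things on the bench had shifted, but no move was planned to touch them.

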